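# Load the pressure plate in the board tester and close its guard

### The arm

A 7-joint arm with a two-finger parallel gripper is mounted at the origin on a cart in front of the work surface, level with it; the furniture and walls round the work are solid. World frame = base frame: x ahead of the robot, y to its left, z up, the work surface at z = 0. Lengths are in m, angles in rad, forces in N, time in s.
With the tool pointing down it reaches from about 0.4 to 0.85 m from the base axis. Payload 10.4 kg.
Tool frame: the origin (TCP) lies at the very end of the fingers, on their centre line; the grasp point (between the pads) lies 19 mm behind it; z points along the fingers, y is the line along which they close (so a half turn about z gives the same grasp; the last joint's range is limited). The gripper opens to 85 mm and grips with 20 to 120 N. Pads are 22 mm wide; open, the fingers measure 114 mm over their backs; the gripper's body (76 mm by 85 mm) begins 54 mm behind the grasp point. The pads swing forward as they close: fully open they stand 13 mm farther back than shut.
Start: joints at [-0.023, 0.332, -0.065, 1.46, 0.022, 1.35, -0.088], TCP at [0.625, 0, 0.231] pointing down, gripper open.
Joint ranges: [-2.6, 2.6], [-0.5, 2.12], [-1.47, 1.34], [0.16, 2.42], [-1.27, 4.41], [0.06, 2.06], [-2.6, 2.6]. Speed limits (rad/s): [2.22, 2.22, 2.79, 2.79, 3.14, 3.14, 3.14].

### API

Orientations are given as a unit quaternion [x, y, z, w].
In Python, from workcell import * gives the robot as it stands. The module is installed in compiled form; this text tells all that it offers.
- The arm moves only by the tool carry_out, never from a script. Its argument "motion" is a list of rows, each an object with "xyz": the shift along the tool's x, y, z in m, a list of three; "angular": the turn, a rotation vector about the tool's x, y, z in degrees, a list of three. A call has 1 to 12 rows; each row is the pose to reach, as a shift and turn from the pose commanded when the call began, along the tool's axes at that moment; what a row does not reach only later rows make up. A row lasts 1/10 s, in which the tool goes at most 50 mm and 8.59 degrees, less where a joint would pass 70% of its speed; a pose out of reach is approached as far as the arm can. A call with a gripper value outside its range is refused whole. "hand" is the opening, from 0 (shut) to 1 (fully open), set as the call begins (left out, the last holds). The fingers move at their own pace and stop on an object; "grip_force" is the grip in N (left out, the last holds). Time passes only in rows, so rows that repeat a pose let the fingers close. It gives the time, the measured TCP pose, the force, the opening and the grip force at its end, in the units of the state.
- get_obs(): the state, without advancing time (a new reading comes with each control period).
- camera(name): name is "scene" or "side" or "wrist"; returns a dict with "img" (400x640x3 uint8, red, green, blue), "fx", "fy", "cx", "cy" (pixels), "k1" (the pictures are not rectified: a ray, as slopes to the right and down, at radius r is drawn at 1 + k1 r^2 times it, then the intrinsics apply), "extrinsics" (4x4, takes a point from camera to world coordinates). Camera axes: x right, y up, looking along -z (the intrinsics and any distortion apply to the point x, -y, -z); pixel columns grow to the right and rows downward; lengths in m; the calibration is good to about 2 mm. A picture is of the moment at which its call begins. There is no depth.
- hand_in(): hands the job in; it is judged then, once.
The state is a dict: "clock": time; "joint_pos": joint angles; "joint_velocities": joint speeds; "tau": joint torques, N m; "position": TCP position; "ee_rot": TCP orientation; "ft_force": force on the tool from outside, world axes, zero at the start; "torque": the same for the moment, N m; "grip_width": opening from 0.0 (shut) to 1.0 (fully open); "grasp_force": force on a finger pad.
Only numpy, scipy, OpenCV 4.12 (cv2) and the standard library are available. Lean on these libraries where they do the work, as an engineer would, in place of code of your own. Each camera call takes 0.05 s, during which the arm holds its last target. There are 200 camera calls.

### The job

Get the board tester ready for a run: slide its guard window all the way open, lower the pressure plate with the blue grip over the two locating pins until it rests flush on the circuit board (set it down, do not drop it), let go, then slide the guard fully shut over it. Leave the yellow-gripped plate, the mug and the spray bottle where they stand.

Things in the scene. Friction and masses are not known exactly. Their poses are not given: they have to be found in the camera images.
- tester: White desktop board tester, fixed, 130 (x) x 296 (y) mm, up to 150 high; its top slopes 25 degrees, rising away from the robot. Left half (y>0): bay with green board; right half: grey control deck, over which the open guard parks. Origin: centre of its underside on the desk; x from low front to high back, y along the guard's track toward the bay end, z up.
- seat (a point): Point on the green board's top face, midway between the two pins. Axes: x up the slope (25 degrees above level), y along the track to the left, z square off the slope (leaning 25 degrees toward the robot). Steel pins along z at y = -34 and +34 mm, diameter 9, 14 mm tall, last 4 mm tapered. Free space here: x within +-43, y within +-70 mm.
- bed: The sloping console: origin and axes as the seat. In mm: its long walls (x -57 to -43 and 43 to 57) with the tracks rise to z = 58; left end wall (y 70 to 77) to z = 44; control deck (y -70 to -210) to z = 36; rear spine (x 59 to 75) to z = 60. The guard window lies at z = 51 to 59, so a seated plate with its grip (32 mm high) passes below it.
- guard (a joint): Travel of the sliding guard window in m: 0 = fully shut (window centred over the bay), 0.135 = fully open to the right (toward -y of the seat frame, over the control deck). It may start a little ajar. It slides stiffly (about 1.5 N) and stays where left.
- guard_grip (a point): Top centre of the guard's red upright grip, moving with the guard; axes as the seat's. The grip is a bar 46 mm along x, 12 mm thick in y, standing 31 mm off the window's black crossbar; this point is its top. With the guard shut it is at (0, 0, 90) mm in the seat frame. The window below it: clear pane, black frame, 98 (x) x 134 (y) mm.
- plate_blue: Plate to fit: aluminium, 56 (x) x 96 (y) x 6 (z) mm, 0.22 kg, with a BLUE grip bar 44 mm along x, 12 mm thick in y, from the plate's top up to z = 32. Two 11 mm through holes at y = -34 and +34 mm. Origin: centre of the underside; seated it lies at the seat point with axes as the seat's, or a half turn about z. Starts flat on the desk left of the tester.
- plate_yellow: Plate for another board, not to be touched: as the blue one but with a YELLOW grip bar and holes at y = -24 and +24 mm. Same origin and axes.
- mug: White mug, 92 mm across, 127 mm over the handle, 95 mm tall, loose. Origin: centre of its underside (of body and handle together); z up, the handle points to its -y.
- spray: Small brown spray bottle, 34 mm across, 102 mm tall, loose, beside the right end of the tester. Origin: centre of its underside; z up.
Not all that is in view belongs to the job. Leave any red look-alike of the plate_blue alone.

How it is judged:
On the way, in this order (a step that is already met when the one before it is completed fails the run):
1. the guard is slid fully open (at least 125 of its 135 mm) (value of joint guard above 0.125 m), for 0.2 s.
2. with the guard still open (more than 100 mm), the blue plate sits flush over both pins, released and at rest (z of plate_blue in the frame of seat between -0.003 and 0.003 m and distance between plate_blue and seat below 0.005 m and angle between the z axis of plate_blue and the z axis of seat, either way round below 0.05 rad and angle between the y axis of plate_blue and the y axis of seat, either way round below 0.07 rad and angle between plate_blue's own z axis and vertical below 1 rad and contact force between the fingers and plate_blue below 0.1 N and linear speed of plate_blue below 0.02 m/s and value of joint guard above 0.1 m), for 0.2 s.
At the end, for the whole second after the job is handed in: The guard is shut (within 5 mm of its end), and the blue plate, let go and at rest, lies flush on the board over both pins: origin within 5 mm of the seat point and 3 mm in height, square within 0.05 rad in slope and 0.07 rad in turn (either way round), grip side up (z of plate_blue in the frame of seat between -0.003 and 0.003 m and distance between plate_blue and seat below 0.005 m and angle between the z axis of plate_blue and the z axis of seat, either way round below 0.05 rad and angle between the y axis of plate_blue and the y axis of seat, either way round below 0.07 rad and angle between plate_blue's own z axis and vertical below 1 rad and contact force between the fingers and plate_blue below 0.1 N and linear speed of plate_blue below 0.02 m/s and value of joint guard below 0.005 m and velocity of joint guard below 0.01 m/s); the robot touches nothing.
It fails at once if the yellow-gripped plate is moved more than 20 mm or tipped (distance of plate_yellow from where it was at the start of the episode above 0.02 m or angle between plate_yellow's own z axis and vertical above 0.3 rad).
It fails at once if the mug is moved more than 20 mm or tipped (distance of mug from where it was at the start of the episode above 0.02 m or angle between mug's own z axis and vertical above 0.3 rad).
It fails at once if the spray bottle is moved more than 20 mm or tipped (distance of spray from where it was at the start of the episode above 0.02 m or angle between spray's own z axis and vertical above 0.3 rad).
It fails at once if the blue plate falls: it moves faster than 0.4 m/s with no finger on it (linear speed of plate_blue above 0.4 m/s and contact force between the fingers and plate_blue below 0.05 N).
It also fails if it takes over 59 s, if anything falls off the work surface, if the arm or the gripper's body presses on something with over 40 N, if the wrist force passes 120 N, or if a joint passes its speed limit or range.

## Working session

There is one attempt and no reset: what is moved stays moved. The work goes in short steps, Python scripts to look and compute and a tool call to move; the robot and the scene stay as the last step left them, time stands still between calls to the robot, and variables do not carry over. Pictures are saved under pics/ and viewed, at most 10 in all, crops included, and the job is handed in when it is done.

Besides the shell and the picture viewer there is one more tool, called after "Request:" in YAML: its name, and indented under it one key for each argument. carry_out: Moves the arm, as the interface text tells. Its arguments: {"type":"object","properties":{"motion":{"type":"array"},"hand":{"type":"number"},"grip_force":{"type":"number"}},"required":["motion"]}

```bash
mkdir -p pics; cat > h.py <<'E'
from workcell import *
import numpy as np, cv2
from scipy.spatial.transform import Rotation as R
def grab(n,fn):
    c=camera(n); cv2.imwrite(fn,c["img"][:,:,::-1]); np.save(fn[:-4]+'.npy',{k:c[k] for k in c if k!='img'},allow_pickle=True); return c
def load(fn): return np.load(fn[:-4]+'.npy',allow_pickle=True).item()
def proj(c,P):
    E=np.array(c["extrinsics"]); p=(np.atleast_2d(P)-E[:3,3])@E[:3,:3]
    s=np.c_[p[:,0]/-p[:,2],-p[:,1]/-p[:,2]]; r2=(s**2).sum(1,keepdims=True); s=s*(1+c["k1"]*r2)
    return s*[c["fx"],c["fy"]]+[c["cx"],c["cy"]]
def ray(c,uv):
    d=(np.array(uv,float)-[c["cx"],c["cy"]])/[c["fx"],c["fy"]]; s=d.copy()
    for _ in range(20): s=d/(1+c["k1"]*(s@s))
    E=np.array(c["extrinsics"]); return E[:3,3],E[:3,:3]@np.array([s[0],-s[1],-1])
def onz(c,uv,z):
    o,d=ray(c,uv); return o+d*(z-o[2])/d[2]
E
python3 - <<'E'
from h import *
for n in ("scene","side","wrist"):
    c=grab(n,f"pics/{n}0.png"); print(n,c["fx"],c["k1"],np.round(c["extrinsics"],3).tolist())
o=get_obs(); print(o["clock"],o["position"],o["ee_rot"])
E
```

```text
scene 439.7311138633565 0.003430574358726233 [[0.434, 0.588, -0.682, -0.387], [-0.901, 0.284, -0.328, -0.402], [0.001, 0.757, 0.654, 1.01], [0.0, 0.0, 0.0, 1.0]]
side 425.2498327036529 -0.03977369275865049 [[-0.999, 0.016, -0.03, 0.502], [-0.034, -0.596, 0.802, 0.997], [-0.005, 0.802, 0.597, 0.823], [0.0, 0.0, 0.0, 1.0]]
wrist 276.57286882943237 -0.004340742297258134 [[1.0, -0.001, 0.002, 0.626], [0.0, 0.96, 0.278, 0.071], [-0.002, -0.278, 0.96, 0.374], [0.0, 0.0, 0.0, 1.0]]
0.15 [ 6.24723854e-01 -6.63306099e-06  2.30718159e-01] [ 7.07081735e-01  7.07131625e-01 -4.04902513e-04 -3.48168760e-04]
```

View pics/scene0.png

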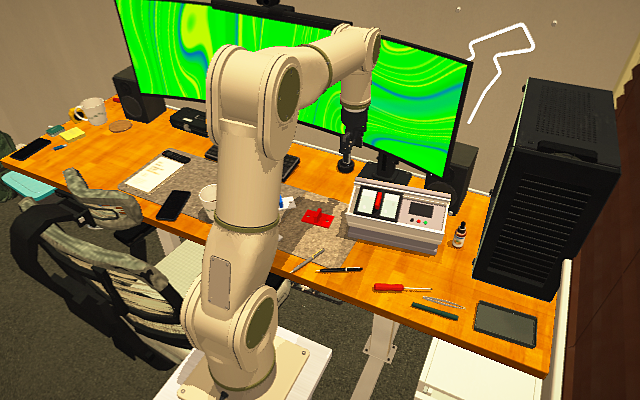

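View pics/side0.png

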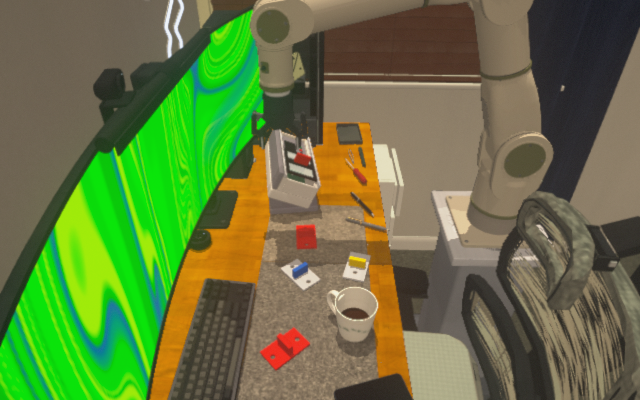

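Scene: the tester is at (400,215) with the red guard grip at (377,203), a red plate at (318,217) and the spray at (460,235). Side: blue-gripped plate at (299,272), yellow at (356,266), mug at (355,312), and red look-alikes at (306,237) and (287,347). The plate at (299,272) fits because it is aluminium with a blue bar. I'll confirm it in an enlarged crop.

```bash
python3 - <<'E'
from h import *
i=cv2.imread("pics/side0.png"); cv2.imwrite("pics/sidecrop.png",cv2.resize(i[120:300,245:385],None,fx=4.0,fy=4.0,interpolation=cv2.INTER_CUBIC)[:, :][:600] if 0 else cv2.resize(i[120:300,245:395],None,fx=3.33,fy=3.33,interpolation=cv2.INTER_CUBIC))
i=cv2.imread("pics/scene0.png"); cv2.imwrite("pics/scenecrop.png",cv2.resize(i[165:265,270:480],None,fx=3.8,fy=3.8,interpolation=cv2.INTER_CUBIC))
E
```

```text
(no output)
```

View pics/sidecrop.png

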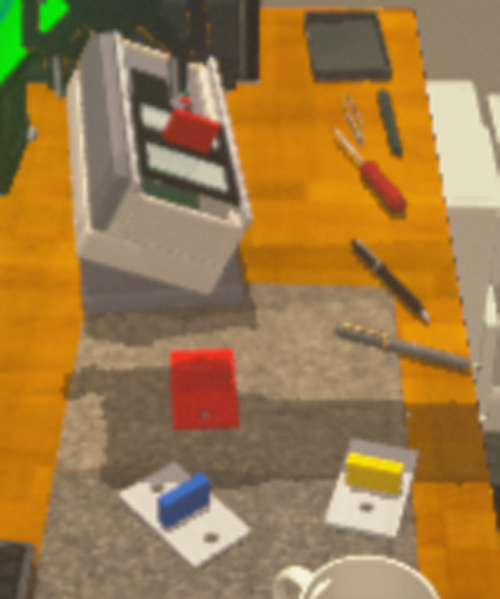

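View pics/scenecrop.png

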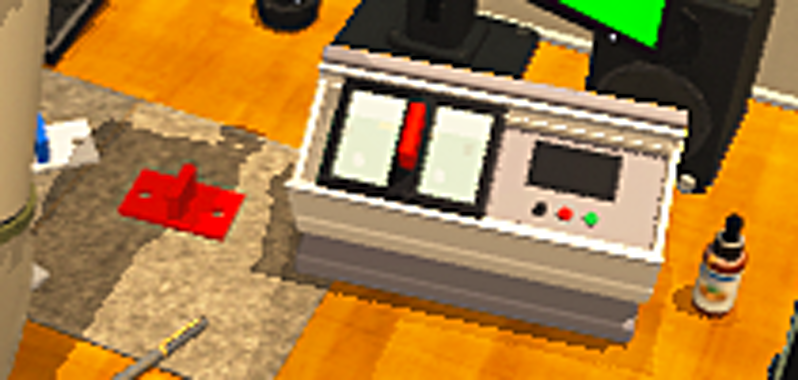

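View pics/wrist0.png

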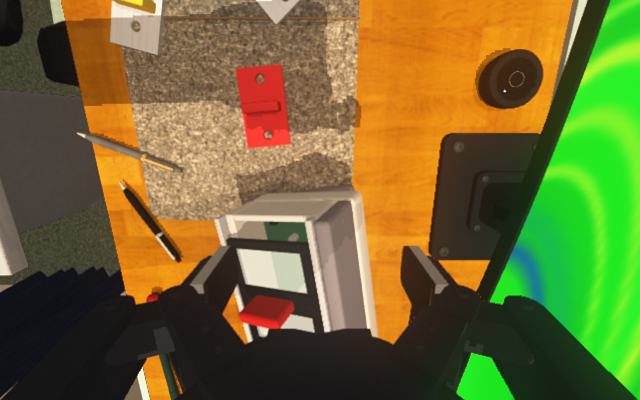

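Crop: the blue plate is at crop (185,515), aluminium with two holes and a blue bar, so it is confirmed. The red ones are look-alikes. The guard frame corners in the scene crop are (336,83), (503,107), (487,217) and (326,182). Wrist: the guard frame's left edge runs (228,238)–(311,241), the spine's left end is at (359,188) and the grip at (267,310). Next I'll fit poses.

```bash
cat >> h.py <<'E'
A=np.deg2rad(25)
def seatR(yaw): return R.from_euler('z',yaw)*R.from_euler('y',-A)
E
cat > fit.py <<'E'
from h import *
from scipy.optimize import least_squares
sc=lambda p:(p[0]/3.8+270,p[1]/3.8+165); sd=lambda p:(p[0]/3.33+245,p[1]/3.33+120)
C={k:load(f"pics/{k}0.png") for k in("scene","side","wrist")}
# cam, pix, seat-pt mm, moves with guard
F=[("scene",sc((336,83)),(49,67,59),1),("scene",sc((503,107)),(49,-67,59),1),("scene",sc((487,217)),(-49,-67,59),1),("scene",sc((326,182)),(-49,67,59),1),
("scene",sc((289,184)),(-57,77,58),0),
("wrist",(228,238),(-49,67,59),1),("wrist",(311,241),(49,67,59),1),("wrist",(217,216),(-57,77,58),0),("wrist",(359,188),(75,77,60),0),
("side",sd((105,32)),(75,-219,60),0),("scene",sc((687,115)),(75,-219,60),0),("scene",sc((658,263)),(-57,-219,58),0)]
def res(p):
    r=[]
    for n,uv,m,g in F:
        m=np.array(m)/1000; m[1]-=g*p[4]
        r.append(proj(C[n],p[:3]+seatR(p[3]).apply(m))[0]-uv)
    return np.array(r).ravel()
s=least_squares(res,[.63,.0,.08,0,0],loss='soft_l1',x_scale=.01); p=s.x
print(p.round(4)); print(res(p).reshape(-1,2).round(1).tolist())
Q=[sd(q) for q in((119,495),(178,463),(250,528),(197,567))]
W=np.array([onz(C["side"],q,.006)[:2] for q in Q]); print("blue",W.round(3).tolist(),W.mean(0),[np.linalg.norm(W[i]-W[i-1]) for i in range(4)])
d=W[2]-W[1]+W[3]-W[0]; print("long axis deg",np.rad2deg(np.arctan2(d[1],d[0])))
b=[onz(C["side"],sd(q),.032)[:2] for q in((158,505),(208,475))];print("bar top",b)
for n,q in(("yellow",sd((372,487))),("mug",(355,312)),("red",sd((205,390)))): print(n,onz(C["side"],q,.006 if n!="mug" else .095)[:2])
print("spray",onz(C["scene"],sc((712,305)),0)[:2])
g=p[:3]+seatR(p[3]).apply([0,-p[4],.09]);print("grip",g)
E
python3 fit.py
```

```text
[ 0.6066 -0.0892  0.0679  0.1669  0.0157]
[[1.6, -1.6], [0.5, -0.1], [-1.4, 0.1], [-2.9, 0.7], [-2.0, 1.1], [1.9, -0.4], [-0.7, 0.4], [1.8, -1.1], [-27.3, 27.5], [-4.8, -3.2], [-1.2, -1.9], [-0.2, -0.2]]
blue [[0.614, 0.218], [0.569, 0.181], [0.51, 0.25], [0.549, 0.29]] [0.56054246 0.23466783] [np.float64(0.0967939888925295), np.float64(0.05768237610348421), np.float64(0.09059662633686742), np.float64(0.05582800189598143)]
long axis deg 131.62327803866086
bar top [array([0.57983462, 0.25226541]), array([0.54328172, 0.21958487])]
yellow [0.41408903 0.20353453]
mug [0.43393471 0.42306679]
red [0.55141745 0.09295596]
spray [ 0.63959534 -0.36208043]
grip [ 0.57174438 -0.11102518  0.1494306 ]
```

```bash
cat >> h.py <<'E'
S=np.array([.6066,-.0892,.0679]); YAW=.1669
def tgt(p,yaw=None,tilt=True):
    "tool pose: p in seat frame (mm) if tilt, else world m with plate yaw"
    if tilt: return S+seatR(YAW).apply(np.array(p)/1000),seatR(YAW)*R.from_matrix(np.diag([1,-1,-1.]))
    return np.array(p),R.from_euler('z',yaw)*R.from_matrix(np.diag([1,-1,-1.]))
def rel(P,Q):
    o=get_obs(); q=R.from_quat(o["ee_rot"])
    print("t",round(o["clock"],2),"xyz",q.inv().apply(P-o["position"]).round(4).tolist(),"ang",np.rad2deg((q.inv()*Q).as_rotvec()).round(2).tolist())
def inseat(): 
    o=get_obs(); print("tcp seat mm",(seatR(YAW).inv().apply(o["position"]-S)*1000).round(1),"F",np.round(o["ft_force"],1),"w",round(o["grip_width"],3),"gf",o["grasp_force"])
E
python3 -c "
from h import *
rel(*tgt((0,-16,130)))"
```

```text
t 0.15 xyz [-0.1141, -0.0696, 0.0451] ang [-17.58, 20.78, 79.06]
```

Request:
carry_out:
  motion:
    - {"xyz": [-0.114,-0.07,0.045],"angular": [-17.6,20.8,79]}
    - {"xyz": [-0.114,-0.07,0.045],"angular": [-17.6,20.8,79]}
    - {"xyz": [-0.114,-0.07,0.045],"angular": [-17.6,20.8,79]}
    - {"xyz": [-0.114,-0.07,0.045],"angular": [-17.6,20.8,79]}
    - {"xyz": [-0.114,-0.07,0.045],"angular": [-17.6,20.8,79]}
    - {"xyz": [-0.114,-0.07,0.045],"angular": [-17.6,20.8,79]}
    - {"xyz": [-0.114,-0.07,0.045],"angular": [-17.6,20.8,79]}
    - {"xyz": [-0.114,-0.07,0.045],"angular": [-17.6,20.8,79]}
    - {"xyz": [-0.114,-0.07,0.045],"angular": [-17.6,20.8,79]}
    - {"xyz": [-0.114,-0.07,0.045],"angular": [-17.6,20.8,79]}
    - {"xyz": [-0.114,-0.07,0.045],"angular": [-17.6,20.8,79]}
    - {"xyz": [-0.114,-0.07,0.045],"angular": [-17.6,20.8,79]}

```text
clock: 1.35
position: [0.555, -0.1139, 0.1864]
ee_rot: [0.973, 0.084, 0.216, -0.018]
ft_force: [1.1, 0.7, 0.5]
grip_width: 0.999
grasp_force: 0.0
```

```bash
python3 - <<'E'
from h import *
inseat(); rel(*tgt((0,-16,66)))
c=grab("wrist","pics/w1.png"); i=c["img"].astype(int)
m=((i[...,0]>130)&(i[...,1]<60)&(i[...,2]<60)).astype(np.uint8)
n,l,s,ce=cv2.connectedComponentsWithStats(m)
for k in range(1,n):
    if s[k,4]>60: print(s[k],ce[k].round(1))
for x in(-23,23):
  for y in(-6,6):
    print((x,y),proj(c,[S+seatR(YAW).apply(np.array([x,y-16,90])/1000)])[0].round(1))
E
```

```text
tcp seat mm [  0.2 -15.7 130.7] F [1.1 0.7 0.5] w 0.999 gf 0.0
t 1.35 xyz [-0.0003, 0.0003, 0.0647] ang [-0.04, -0.06, 0.25]
[ 310  189   17   72 1161] [318.  224.9]
[ 118  194   85   51 3254] [159.8 219.2]
[457 232  11  10  87] [461.8 236.6]
(-23, -6) [327.4 254.6]
(-23, 6) [311.1 254.5]
(23, -6) [328.3 193.9]
(23, 6) [310.8 193.8]
```

View pics/w1.png

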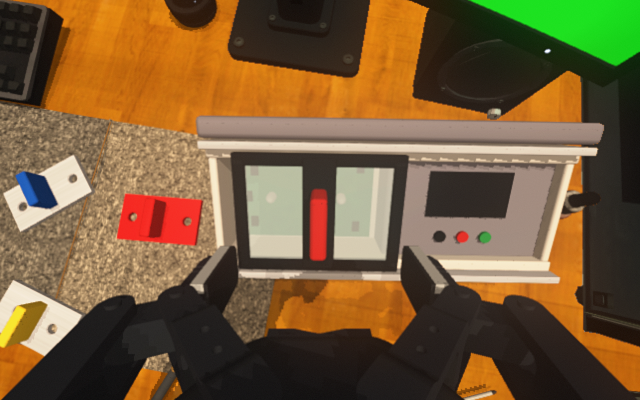

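Wrist: the red grip spans (310–327, 189–260), as predicted. Blue plate at (48,193), yellow at (40,318), spray at (585,203). Descending on the guard grip.

Request:
carry_out:
  motion:
    - {"xyz": [0,0,0.03],"angular": [0,0,0]}
    - {"xyz": [0,0,0.055],"angular": [0,0,0]}
    - {"xyz": [0,0,0.064],"angular": [0,0,0]}
    - {"xyz": [0,0,0.064],"angular": [0,0,0]}
  hand: 0.6

```text
clock: 1.8
position: [0.5815, -0.1092, 0.1271]
ee_rot: [0.973, 0.083, 0.215, -0.018]
ft_force: [0.1, -0.2, -1.0]
grip_width: 0.599
grasp_force: 0.0
```

Request:
carry_out:
  motion:
    - {"xyz": [0,0,0],"angular": [0,0,0]}
    - {"xyz": [0,0,0],"angular": [0,0,0]}
    - {"xyz": [0,0,0],"angular": [0,0,0]}
    - {"xyz": [0,0,0],"angular": [0,0,0]}
    - {"xyz": [0,0,0],"angular": [0,0,0]}
  hand: 0
  grip_force: 25

```text
clock: 2.3
position: [0.5824, -0.1101, 0.1304]
ee_rot: [0.972, 0.081, 0.218, -0.018]
ft_force: [-3.9, -0.1, 6.4]
grip_width: 0.136
grasp_force: 32.1
```

```bash
python3 -c "
from h import *
inseat()"
```

```text
tcp seat mm [  1.6 -16.6  68.2] F [-3.9 -0.1  6.4] w 0.136 gf 32.089207715544035
```

Request:
carry_out:
  motion:
    - {"xyz": [0,0,-0.003],"angular": [0,0,0]}
    - {"xyz": [0,0.015,-0.004],"angular": [0,0,0]}
    - {"xyz": [0,0.035,-0.004],"angular": [0,0,0]}
    - {"xyz": [0,0.055,-0.004],"angular": [0,0,0]}
    - {"xyz": [0,0.075,-0.004],"angular": [0,0,0]}
    - {"xyz": [0,0.092,-0.004],"angular": [0,0,0]}
    - {"xyz": [0,0.105,-0.004],"angular": [0,0,0]}
    - {"xyz": [0,0.113,-0.004],"angular": [0,0,0]}
    - {"xyz": [0,0.118,-0.004],"angular": [0,0,0]}
    - {"xyz": [0,0.118,-0.004],"angular": [0,0,0]}

```text
clock: 3.3
position: [0.5992, -0.2269, 0.1315]
ee_rot: [0.973, 0.081, 0.216, -0.018]
ft_force: [0.6, -2.2, -10.1]
grip_width: 0.14
grasp_force: 26.9
```

```bash
python3 -c "
from h import *
inseat()"
```

```text
tcp seat mm [  -0.5 -134.5   70.4] F [  0.6  -2.2 -10.1] w 0.14 gf 26.88377469778061
```

Request:
carry_out:
  motion:
    - {"xyz": [0,0.003,0.001],"angular": [0,0,0]}
    - {"xyz": [0,0.003,0.001],"angular": [0,0,0]}
    - {"xyz": [0,0.003,0.001],"angular": [0,0,0]}

```text
clock: 3.6
position: [0.5997, -0.2297, 0.1314]
ee_rot: [0.973, 0.081, 0.216, -0.018]
ft_force: [-8.6, -0.2, -0.3]
grip_width: 0.136
grasp_force: 28.5
```

Request:
carry_out:
  motion:
    - {"xyz": [0,0,0],"angular": [0,0,0]}
    - {"xyz": [0,0,0],"angular": [0,0,0]}
    - {"xyz": [0,0,-0.03],"angular": [0,0,0]}
    - {"xyz": [0,0,-0.06],"angular": [0,0,0]}
    - {"xyz": [0,-0.05,-0.06],"angular": [0,0,0]}
    - {"xyz": [0,-0.1,-0.06],"angular": [0,0,0]}
    - {"xyz": [0,-0.135,-0.06],"angular": [0,0,0]}
    - {"xyz": [0,-0.135,-0.06],"angular": [0,0,0]}
    - {"xyz": [0,-0.135,-0.06],"angular": [0,0,0]}
    - {"xyz": [0,-0.135,-0.06],"angular": [0,0,0]}
  hand: 0.6

```text
clock: 4.6
position: [0.5536, -0.101, 0.1862]
ee_rot: [0.973, 0.081, 0.217, -0.018]
ft_force: [0.5, -0.1, -1.0]
grip_width: 0.602
grasp_force: 0.0
```

```bash
python3 - <<'E'
from h import *
inseat()
c=grab("wrist","pics/w2.png"); i=c["img"].astype(int)
m=((i[...,0]>130)&(i[...,1]<60)&(i[...,2]<60)).astype(np.uint8)
n,l,s,ce=cv2.connectedComponentsWithStats(m)
for k in range(1,n):
    if s[k,4]>60: print(s[k],ce[k].round(1))
f=lambda *m:proj(c,[S+seatR(YAW).apply(np.array(m)/1000)])[0].round(1)
print("pins",[f(0,y,z) for y in(-34,34) for z in(0,14)],"grip",f(0,-135,90), "frame",[f(x,y-135,59) for x in(-49,49) for y in(-67,67)])
cv2.imwrite("pics/w2c.png",cv2.resize(c["img"][130:290,200:440,::-1],None,fx=3.3,fy=3.3,interpolation=cv2.INTER_CUBIC))
E
```

```text
tcp seat mm [  0.9  -2.8 130.1] F [ 0.5 -0.1 -1. ] w 0.602 gf 0.0
[ 492  193   37   71 1120] [513.7 228.6]
[ 128  196   85   50 3371] [170.  220.9]
pins [array([349.5, 194. ]), array([351.1, 197.7]), array([282.9, 194. ]), array([281.1, 197.7])] grip [505.3 226.5] frame [array([548.6, 266.1]), array([394.3, 266.2]), array([577.8, 152.1]), array([404. , 151.9])]
```

View pics/w2c.png

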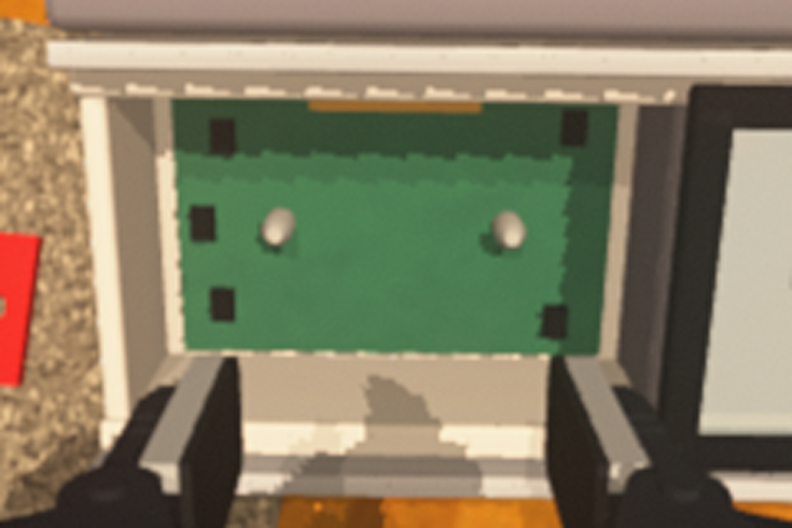

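Crop: the bay is open and the guard is parked at the right. Pin blobs are at crop (278,227) and (508,229), i.e. about (284.2,198.8) and (353.9,199.4) in the image, so the seat is slightly higher than fitted. Refining.

```bash
cat > fit2.py <<'E'
from h import *
from scipy.optimize import least_squares
i=cv2.imread("pics/w2.png")[:,:,::-1].astype(int); c=load("pics/w2.png"); c1=load("pics/w1.png"); sc=load("pics/scene0.png")
P=[]
for x0,x1 in((276,294),(345,362)):
    r=i[188:210,x0:x1]; w=np.clip(r[...,0]-r[...,1]*.75-10,0,40).astype(float)
    w[w<15]=0
    yy,xx=np.mgrid[188:210,x0:x1]; w=(w>0)*1.; P.append(((xx*w).sum()/w.sum(),(yy*w).sum()/w.sum())); print(P[-1],w.sum())
q=lambda u,v:(u/3.3+200,v/3.3+130)
f=lambda u,v:(u/3.8+270,v/3.8+165)
F=[(c,P[0],(0,34,7.5),0,3),(c,P[1],(0,-34,7.5),0,3),(c,q(690,85),(49,-68,59),0,1),(c,q(663,468),(-49,-68,59),0,1),
(c1,(232,153),(49,67,59),1,1),(c1,(407,157),(49,-67,59),1,1),(c1,(401,270),(-49,-67,59),1,1),(c1,(240,268),(-49,67,59),1,1),
(sc,f(336,83),(49,67,59),1,1),(sc,f(503,107),(49,-67,59),1,1),(sc,f(487,217),(-49,-67,59),1,1),(sc,f(326,182),(-49,67,59),1,1)]
def res(p,w=True):
    r=[]
    for n,uv,m,g,k in F:
        m=np.array(m)/1000; m[1]-=g*p[4]
        r.append((proj(n,p[:3]+seatR(p[3]).apply(m))[0]-uv)*(k if w else 1))
    return np.array(r).ravel()
s=least_squares(res,[.6066,-.0892,.068,.167,.016],loss='soft_l1',x_scale=.01);p=s.x
print(p.round(4),res(p,False).reshape(-1,2).round(1).tolist())
s=least_squares(lambda z:res(np.r_[z,.016])[:4],p[:4],x_scale=.01) if 0 else s
E
python3 fit2.py
```

```text
(np.float64(283.6666666666667), np.float64(198.17857142857142)) 84.0
(np.float64(353.9), np.float64(199.1375)) 80.0
[ 0.6036 -0.0925  0.0716  0.1587  0.0138] [[0.5, 0.3], [-0.3, -0.1], [0.5, -0.3], [-2.7, -0.4], [-0.4, -0.4], [2.6, -2.2], [-3.3, 0.6], [0.4, 0.6], [1.8, -1.8], [0.7, -0.2], [-1.5, 0.1], [-3.1, 0.5]]
```

```bash
sed -i 's/^S=.*/S=np.array([.6036,-.0925,.0716]); YAW=.1587/' h.py; python3 - <<'E'
from h import *
inseat(); rel(*tgt((.5605,.2347,.13),np.deg2rad(41.6),False))
E
```

```text
tcp seat mm [  2.2  -0.7 125.1] F [-0.4  0.6  0.2] w 0.602 gf 0.0
t 4.65 xyz [0.033, -0.3302, 0.077] ang [7.07, -24.47, -31.54]
```

Request:
carry_out:
  motion:
    - {"xyz": [0.0,-0.05,0.0],"angular": [1,-3.5,-4.5]}
    - {"xyz": [0.005,-0.1,0.005],"angular": [2,-7,-9]}
    - {"xyz": [0.01,-0.15,0.015],"angular": [3,-10.5,-13.5]}
    - {"xyz": [0.018,-0.2,0.035],"angular": [4,-14,-18]}
    - {"xyz": [0.025,-0.25,0.05],"angular": [5,-17.5,-22.5]}
    - {"xyz": [0.033,-0.295,0.065],"angular": [6,-21,-27]}
    - {"xyz": [0.033,-0.33,0.077],"angular": [7.1,-24.5,-31.5]}
    - {"xyz": [0.033,-0.33,0.077],"angular": [7.1,-24.5,-31.5]}
    - {"xyz": [0.033,-0.33,0.077],"angular": [7.1,-24.5,-31.5]}
    - {"xyz": [0.033,-0.33,0.077],"angular": [7.1,-24.5,-31.5]}

```text
clock: 5.65
position: [0.5605, 0.2338, 0.1296]
ee_rot: [0.935, 0.354, -0.0, -0.0]
ft_force: [0.1, -0.1, -1.2]
grip_width: 0.597
grasp_force: 0.0
```

```bash
python3 - <<'E'
from h import *
o=get_obs();print(o["position"],o["clock"])
c=grab("wrist","pics/w3.png"); i=c["img"].astype(int)
m=((i[...,2]>90)&(i[...,0]<90)&(i[...,2]>i[...,1]*1.5)).astype(np.uint8)
n,l,s,ce=cv2.connectedComponentsWithStats(m)
for k in range(1,n):
    if s[k,4]>60: print(s[k],ce[k].round(1))
P=lambda m:proj(c,[np.array([.5605,.2347,0])+R.from_euler('z',41.6,degrees=True).apply(np.array(m)/1000)])[0].round(1).tolist()
print("holes",P((0,34,6)),P((0,-34,6)),"bar top",[P((x,y,32)) for x in(-22,22) for y in(-6,6)],"corn",[P((x,y,6)) for x in(-28,28) for y in(-48,48)])
E
```

```text
[0.56052847 0.23375101 0.12961071] 5.65
[316 176  12  46 537] [321.4 198.6]
holes [284.0, 193.6] [352.2, 193.5] bar top [[324.5, 223.6], [311.6, 223.7], [324.7, 177.1], [311.1, 177.1]] corn [[365.0, 219.9], [271.4, 220.0], [367.6, 165.6], [268.5, 165.7]]
```

View pics/w3.png

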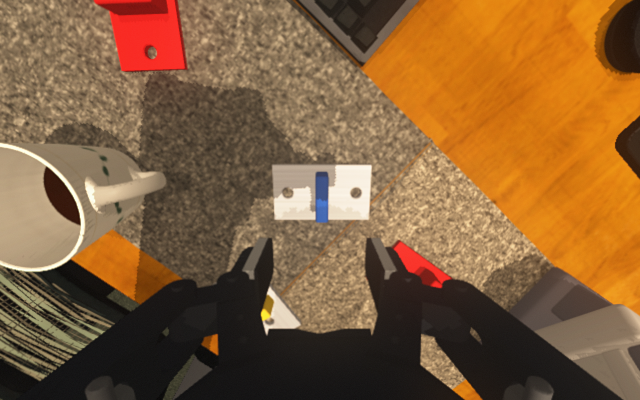

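Wrist: the blue plate is at (321,193) with holes at about (287,193) and (355,193), square to the tool and about 3 mm toward tool +y. Descending.

Request:
carry_out:
  motion:
    - {"xyz": [0,0.003,0.03],"angular": [0,0,0]}
    - {"xyz": [0,0.003,0.07],"angular": [0,0,0]}
    - {"xyz": [0,0.003,0.1],"angular": [0,0,0]}
    - {"xyz": [0,0.003,0.117],"angular": [0,0,0]}
    - {"xyz": [0,0.003,0.117],"angular": [0,0,0]}
    - {"xyz": [0,0.003,0.117],"angular": [0,0,0]}

```text
clock: 6.3
position: [0.5623, 0.2326, 0.0138]
ee_rot: [0.935, 0.355, 0.0, -0.0]
ft_force: [1.2, 0.3, 0.8]
grip_width: 0.599
grasp_force: 0.0
```

Request:
carry_out:
  motion:
    - {"xyz": [0,0,0],"angular": [0,0,0]}
    - {"xyz": [0,0,0],"angular": [0,0,0]}
    - {"xyz": [0,0,0],"angular": [0,0,0]}
    - {"xyz": [0,0,0],"angular": [0,0,0]}
    - {"xyz": [0,0,0],"angular": [0,0,0]}
    - {"xyz": [0,0,0],"angular": [0,0,0]}
  hand: 0
  grip_force: 60

```text
clock: 6.9
position: [0.5623, 0.2337, 0.014]
ee_rot: [0.935, 0.355, 0.0, -0.0]
ft_force: [-1.8, -0.5, 7.9]
grip_width: 0.12
grasp_force: 61.1
```

Request:
carry_out:
  motion:
    - {"xyz": [0,0,-0.02],"angular": [0,0,0]}
    - {"xyz": [0,0,-0.06],"angular": [0,0,0]}
    - {"xyz": [0,0,-0.1],"angular": [0,0,0]}
    - {"xyz": [0,0,-0.13],"angular": [0,0,0]}
    - {"xyz": [0,0,-0.15],"angular": [0,0,0]}
    - {"xyz": [0,0,-0.17],"angular": [0,0,0]}
    - {"xyz": [0,0,-0.18],"angular": [0,0,0]}
    - {"xyz": [0,0,-0.18],"angular": [0,0,0]}

```text
clock: 7.7
position: [0.5623, 0.2337, 0.1938]
ee_rot: [0.935, 0.356, 0.001, -0.001]
ft_force: [-0.5, -0.1, -2.0]
grip_width: 0.125
grasp_force: 59.7
```

```bash
python3 - <<'E'
from h import *
rel(*tgt((0,0,85))); inseat()
c=grab("wrist","pics/w4.png"); i=c["img"]
cv2.imwrite("pics/w4c.png",cv2.resize(i[170:330,230:420,::-1],None,fx=3.7,fy=3.7,interpolation=cv2.INTER_CUBIC))
o=get_obs(); q=R.from_quat(o["ee_rot"]); P=lambda m:proj(c,[o["position"]+q.apply(np.array(m)/1000)])[0].round(1).tolist()
# tool frame: plate top at +6mm beyond TCP if TCP was 12 above underside
print("holes",P((0,-34,6)),P((0,34,6)),"corners",[P((x,y,6)) for x in(-28,28) for y in(-48,48)],"bar top",[P((x,y,-20)) for x in(-22,22) for y in(-6,6)])
E
```

```text
t 7.7 xyz [-0.2163, 0.2519, 0.0447] ang [-7.16, 24.25, 32.02]
tcp seat mm [ 61.4 328.7 106.3] F [-0.5 -0.1 -2. ] w 0.125 gf 59.72338378429413
holes [261.1, 245.7] [375.3, 245.8] corners [[241.3, 286.8], [395.2, 286.9], [233.6, 200.5], [402.8, 200.6]] bar top [[306.7, 305.4], [329.4, 305.4], [305.6, 227.5], [330.4, 227.6]]
```

View pics/w4c.png

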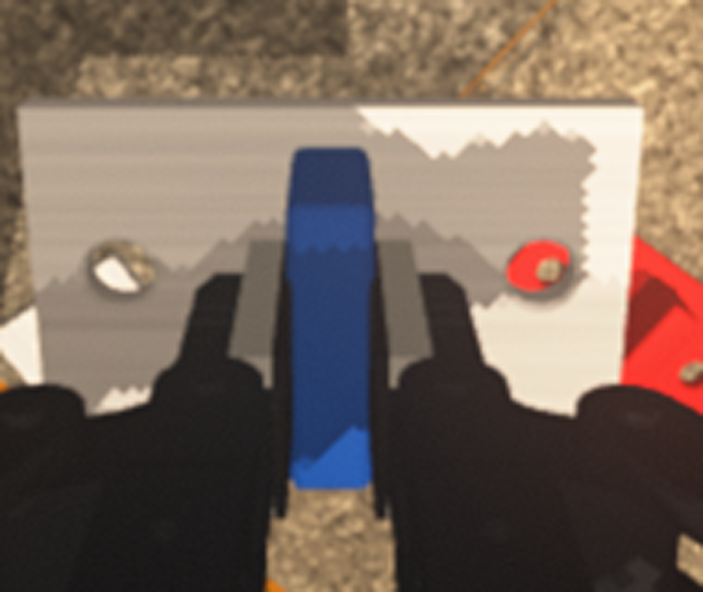

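The plate is held square: holes at crop (121,267) and (540,268), centred in the jaws, and offset about 2 mm toward tool +x. Underside is about 14 mm beyond TCP. Moving above the seat.

```bash
python3 - <<'E'
from h import *
rel(*tgt((-2,1,110)))
E
```

```text
t 7.75 xyz [-0.2255, 0.2445, 0.0218] ang [-7.16, 24.37, 32.02]
```

Request:
carry_out:
  motion:
    - {"xyz": [-0.015,0.016,0.0],"angular": [-0.5,1.6,2.1]}
    - {"xyz": [-0.038,0.041,0.002],"angular": [-1.2,4,5.3]}
    - {"xyz": [-0.065,0.07,0.004],"angular": [-2,7,9]}
    - {"xyz": [-0.092,0.1,0.006],"angular": [-3,10,13]}
    - {"xyz": [-0.12,0.13,0.01],"angular": [-3.8,13,17]}
    - {"xyz": [-0.147,0.16,0.013],"angular": [-4.7,16,21]}
    - {"xyz": [-0.173,0.188,0.016],"angular": [-5.5,19,25]}
    - {"xyz": [-0.198,0.215,0.019],"angular": [-6.3,21.5,28.5]}
    - {"xyz": [-0.217,0.236,0.0218],"angular": [-6.9,23.5,31]}
    - {"xyz": [-0.2255,0.2445,0.0218],"angular": [-7.2,24.4,32]}
    - {"xyz": [-0.2255,0.2445,0.0218],"angular": [-7.2,24.4,32]}
    - {"xyz": [-0.2255,0.2445,0.0218],"angular": [-7.2,24.4,32]}

```text
clock: 8.95
position: [0.5556, -0.0979, 0.1701]
ee_rot: [0.973, 0.078, 0.215, -0.017]
ft_force: [0.2, -0.3, -1.0]
grip_width: 0.118
grasp_force: 59.7
```

```bash
python3 - <<'E'
from h import *
inseat(); rel(*tgt((-2,1,33)))
E
```

```text
tcp seat mm [ -2.1   2.3 109.6] F [ 0.2 -0.3 -1. ] w 0.118 gf 59.7444748878479
t 8.95 xyz [0.0001, 0.0013, 0.0766] ang [-0.04, 0.06, 0.11]
```

Request:
carry_out:
  motion:
    - {"xyz": [0,0.001,0.015],"angular": [0,0,0]}
    - {"xyz": [0,0.001,0.035],"angular": [0,0,0]}
    - {"xyz": [0,0.001,0.052],"angular": [0,0,0]}
    - {"xyz": [0,0.001,0.064],"angular": [0,0,0]}
    - {"xyz": [0,0.001,0.072],"angular": [0,0,0]}
    - {"xyz": [0,0.001,0.073],"angular": [0,0,0]}
    - {"xyz": [0,0.001,0.073],"angular": [0,0,0]}

```text
clock: 9.65
position: [0.5865, -0.095, 0.1047]
ee_rot: [0.973, 0.078, 0.216, -0.017]
ft_force: [-0.1, -0.1, -1.0]
grip_width: 0.121
grasp_force: 59.8
```

```bash
python3 - <<'E'
from h import *
inseat()
c=grab("wrist","pics/w5.png"); i=c["img"]
a=cv2.resize(i[215:270,240:290,::-1],None,fx=8,fy=8,interpolation=cv2.INTER_CUBIC)
b=cv2.resize(i[215:270,350:400,::-1],None,fx=8,fy=8,interpolation=cv2.INTER_CUBIC)
cv2.imwrite("pics/w5c.png",np.hstack([a,b]))
o=get_obs(); q=R.from_quat(o["ee_rot"])
T=lambda m:proj(c,[o["position"]+q.apply(np.array(m)/1000)])[0]
Z=lambda m:proj(c,[S+seatR(YAW).apply(np.array(m)/1000)])[0]
for y,x0,off in((34,240,0),(-34,350,400)):
  for n,p in(("hole top",T((2,-y,8))),("hole bot",T((2,-y,14))),("pin tip",Z((0,y,14))),("pin base",Z((0,y,0)))): print(y,n,p.round(1),((p-[x0,215])*8+[off,0]).round())
E
```

```text
tcp seat mm [-1.6  0.2 37.3] F [-0.1 -0.1 -1. ] w 0.121 gf 59.814666509628296
34 hole top [262.1 241.7] [176. 214.]
34 hole bot [264.  237.6] [192. 181.]
34 pin tip [266.9 232.2] [215. 138.]
34 pin base [270.5 224.4] [244.  75.]
-34 hole top [376.8 241.8] [614. 214.]
-34 hole bot [374.8 237.6] [599. 181.]
-34 pin tip [371.9 232.4] [575. 139.]
-34 pin base [368.2 224.5] [546.  76.]
```

View pics/w5c.png

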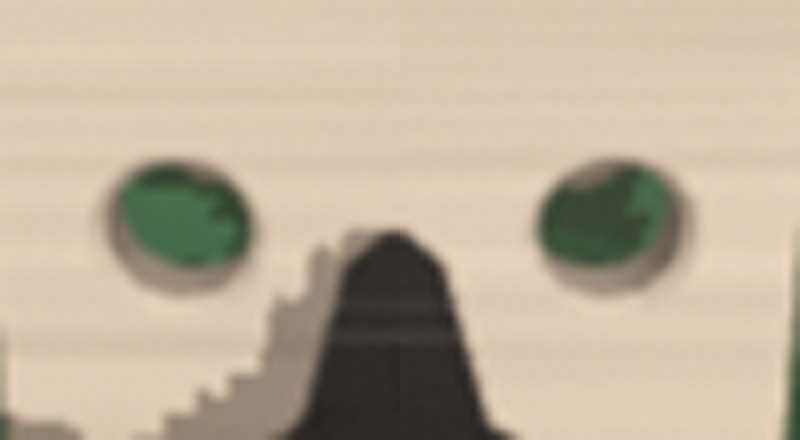

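Hover crop: hole centres are at (180,228) and (613,228) with board green seen through both; plate offset is about +1.2 mm in tool x. Lowering gently with a force check.

Request:
carry_out:
  motion:
    - {"xyz": [0.0005,0,0.003],"angular": [0,0,0]}
    - {"xyz": [0.0005,0,0.006],"angular": [0,0,0]}
    - {"xyz": [0.0005,0,0.008],"angular": [0,0,0]}
    - {"xyz": [0.0005,0,0.01],"angular": [0,0,0]}
    - {"xyz": [0.0005,0,0.012],"angular": [0,0,0]}
    - {"xyz": [0.0005,0,0.012],"angular": [0,0,0]}

```text
clock: 10.3
position: [0.5921, -0.0944, 0.0937]
ee_rot: [0.973, 0.078, 0.216, -0.017]
ft_force: [1.3, -0.1, -1.4]
grip_width: 0.126
grasp_force: 59.7
```

```bash
python3 - <<'E'
from h import *
inseat(); o=get_obs(); print("tool F",R.from_quat(o["ee_rot"]).inv().apply(o["ft_force"]).round(2),"T",R.from_quat(o["ee_rot"]).inv().apply(o["torque"]).round(2)); rel(*tgt((-1.2,.2,14)))
E
```

```text
tcp seat mm [-1.2 -0.  25. ] F [ 1.3 -0.1 -1.4] w 0.126 gf 59.65120732784271
tool F [0.6  0.34 1.8 ] T [-0.06 -0.3   0.04]
t 10.3 xyz [0.0, -0.0002, 0.011] ang [0.02, -0.04, 0.03]
```

Request:
carry_out:
  motion:
    - {"xyz": [0,0,0.001],"angular": [0,0,0]}
    - {"xyz": [0,0,0.002],"angular": [0,0,0]}
    - {"xyz": [0,0,0.003],"angular": [0,0,0]}
    - {"xyz": [0,0,0.004],"angular": [0,0,0]}
    - {"xyz": [0,0,0.005],"angular": [0,0,0]}
    - {"xyz": [0,0,0.005],"angular": [0,0,0]}

```text
clock: 10.9
position: [0.5941, -0.0941, 0.0893]
ee_rot: [0.973, 0.078, 0.216, -0.017]
ft_force: [2.6, -0.0, -0.8]
grip_width: 0.127
grasp_force: 59.7
```

```bash
cat > st.py <<'E'
from h import *
inseat(); o=get_obs(); print(o["clock"],"tool F",R.from_quat(o["ee_rot"]).inv().apply(o["ft_force"]).round(2),"T",R.from_quat(o["ee_rot"]).inv().apply(o["torque"]).round(2))
E
python3 st.py
```

```text
tcp seat mm [-1.2 -0.1 20.1] F [ 2.6 -0.  -0.8] w 0.127 gf 59.731078147888184
10.9 tool F [1.99 0.44 1.82] T [-0.04 -0.03  0.02]
```

Request:
carry_out:
  motion:
    - {"xyz": [0.0005,0,0.001],"angular": [0,0,0]}
    - {"xyz": [0.0005,0,0.002],"angular": [0,0,0]}
    - {"xyz": [0.0005,0,0.003],"angular": [0,0,0]}
    - {"xyz": [0.0005,0,0.004],"angular": [0,0,0]}
    - {"xyz": [0.0005,0,0.004],"angular": [0,0,0]}

```text
clock: 11.4
position: [0.5953, -0.0938, 0.0871]
ee_rot: [0.973, 0.078, 0.216, -0.017]
ft_force: [-23.3, 2.1, 26.2]
grip_width: 0.127
grasp_force: 64.7
```

```bash
python3 st.py
```

```text
tcp seat mm [-1.1  0.  17.6] F [-23.3   2.1  26.2] w 0.127 gf 64.65511679649353
11.4 tool F [ -9.48  -5.72 -33.33] T [ 1.08 -2.41  0.  ]
```

Request:
carry_out:
  motion:
    - {"xyz": [0,0,-0.0015],"angular": [0,0,0]}
    - {"xyz": [0,0,-0.0015],"angular": [0,0,0]}

```text
clock: 11.6
position: [0.5953, -0.0939, 0.0873]
ee_rot: [0.973, 0.078, 0.216, -0.017]
ft_force: [-0.6, 1.6, 0.1]
grip_width: 0.123
grasp_force: 60.2
```

```bash
python3 st.py; python3 - <<'E'
from h import *
for fn in("pics/w6.png","pics/w5.png"):
    i=(grab("wrist",fn)["img"] if '6' in fn else cv2.imread(fn)[:,:,::-1]).astype(int)
    for x0,x1 in((252,276),(364,388)):
        print(fn)
        for r in i[232:254,x0:x1]: print("".join("G" if p[1]>p[0]+12 else "#" if p.sum()<240 else "+" if p.sum()<450 else "." for p in r))
E
```

```text
tcp seat mm [-1.  -0.1 17.8] F [-0.6  1.6  0.1] w 0.123 gf 60.15139639377594
11.6 tool F [-0.23 -1.65 -0.2 ] T [ 0.11 -0.47  0.03]
pics/w6.png
........................
........................
........................
......+++++++...........
....+++++++++++.........
...++++++++++++++.......
..++++++...+++++++......
..+++++.....+++++++.....
.+++++.......++++++.....
.++++........+++++++....
.+++.........+++++++....
.+++..........++++#+....
.+++.........+++++G+....
.+++.........++++##+....
.++..........++++#+.....
..+.........+++++++.....
..+.........+++++++.....
............++++++......
...........++++++.......
....+.....+++++.........
........++++............
........................
pics/w6.png
........................
........................
........................
..........+++++++.......
........+++++++++++.....
......++++++++++++++....
.....+++++++++.++++++...
....++++++++++...++++...
....+++++++++.....++++..
...+++++++++.......+++..
...+++++++++.......+++..
...+#++++++.........++..
...+G+++++++........++..
...+G#++++++........++..
....+#++++++........++..
....++++++++........
[... 578 characters left out ...]
+++++++......
.....++++++++++++.......
.......+++++++++........
..........+.............
........................
.......................+
pics/w5.png
........................
........................
........................
..........+++++++.......
........+++++###+++.....
......++++++##GGGG++....
.....+++++##GGGGGGG++...
....+#G##GGGGGGGGGG+++..
....+GGGGGGGGGGGGGG+++..
...+#GGGGGGGGGGGGGG+++..
...+GGGGGGGGGGGGGGG+++..
...+GGGGGGGGGGGGGG++++..
...+GGGGGGGGGGGGGG++++..
...+GGGGGGGGGGGGG++++...
....+GGGGGGGGGG++++++...
....++++GGGGG++++++++...
.....+++++++++++++++....
......+++++++++++++.....
........+++++++++.......
...........+............
........................
........................
```

Pins fill both holes (white cores, no green), and force is near zero with the plate bottomed. Releasing, then retreating.

Request:
carry_out:
  motion:
    - {"xyz": [0,0,0],"angular": [0,0,0]}
    - {"xyz": [0,0,0],"angular": [0,0,0]}
    - {"xyz": [0,0,0],"angular": [0,0,0]}
    - {"xyz": [0,0,0],"angular": [0,0,0]}
    - {"xyz": [0,0,-0.01],"angular": [0,0,0]}
    - {"xyz": [0,0,-0.03],"angular": [0,0,0]}
    - {"xyz": [0,0,-0.06],"angular": [0,0,0]}
    - {"xyz": [0,0,-0.09],"angular": [0,0,0]}
    - {"xyz": [0,0,-0.105],"angular": [0,0,0]}
    - {"xyz": [0,0,-0.105],"angular": [0,0,0]}
  hand: 0.45

```text
clock: 12.65
position: [0.5521, -0.1015, 0.1856]
ee_rot: [0.973, 0.077, 0.218, -0.016]
ft_force: [0.1, 0.2, -0.3]
grip_width: 0.453
grasp_force: 0.0
```

```bash
sed -i 's/^S=.*/S=np.array([.602,-.0925,.0749]); YAW=.1587/' h.py; python3 st.py; python3 - <<'E'
from h import *
rel(*tgt((0,-135,115)))
c=grab("wrist","pics/w7.png"); i=c["img"].astype(int)
m=((i[...,2]>90)&(i[...,0]<90)&(i[...,2]>i[...,1]*1.5)).astype(np.uint8)
n,l,s,ce=cv2.connectedComponentsWithStats(m)
for k in range(1,n):
    if s[k,4]>60: print(s[k],ce[k].round(1))
f=lambda *m:proj(c,[S+seatR(YAW).apply(np.array(m)/1000)])[0].round(1)
print("bar",[f(x,y,32) for x in(-22,22) for y in(-6,6)],"holes",f(0,34,6),f(0,-34,6),"pl corners",[f(x,y,6) for x in(-28,28) for y in(-48,48)])
g=cv2.inRange(c["img"],(150,140,120),(255,255,255)); g[:,:250]=0;g[:,390:]=0;g[:165]=0;g[235:]=0
n,l,s,ce=cv2.connectedComponentsWithStats(g)
for k in range(1,n):
    if s[k,4]>100: print("w",s[k],ce[k].round(1), cv2.minAreaRect(np.argwhere(l==k)[:,::-1].astype(np.float32)))
E
```

```text
tcp seat mm [  0.8  -1.  121.7] F [ 0.1  0.2 -0.3] w 0.453 gf 0.0
12.65 tool F [-0.03 -0.14  0.34] T [-0.01 -0.51 -0.01]
t 12.65 xyz [-0.0009, 0.134, 0.007] ang [0.13, -0.27, 0.02]
[312 178  12  51 605] [317.5 203.2]
bar [array([324.4, 229.1]), array([311.1, 229.1]), array([324.7, 181.3]), array([310.7, 181.3])] holes [282.8 197.9] [352.8 197.9] pl corners [array([365.9, 224.9]), array([269.8, 224.9]), array([368.6, 169.3]), array([266.9, 169.3])]
w [ 268  172  101   54 4467] [317.8 198.5] ((318.0, 198.5), (53.0, 100.0), 90.0)
w [250 174   6  61 216] [251.5 209.9] ((252.5, 204.0), (60.0, 5.0), 90.0)
w [382 184   7  51 208] [385.1 209. ] ((385.1146545410156, 209.00881958007812), (4.064914226531982, 50.31290054321289), 4.39870548248291)
```

The plate is flush and square where predicted. Now the guard.

Request:
carry_out:
  motion:
    - {"xyz": [0,0.045,0],"angular": [0,0,0]}
    - {"xyz": [0,0.09,0],"angular": [0,0,0]}
    - {"xyz": [-0.001,0.125,0],"angular": [0,0,0]}
    - {"xyz": [-0.001,0.134,0],"angular": [0,0,0]}
    - {"xyz": [-0.001,0.134,0],"angular": [0,0,0]}
    - {"xyz": [-0.001,0.134,0.02],"angular": [0,0,0]}
    - {"xyz": [-0.001,0.134,0.04],"angular": [0,0,0]}
    - {"xyz": [-0.001,0.134,0.053],"angular": [0,0,0]}
    - {"xyz": [-0.001,0.134,0.058],"angular": [0,0,0]}
    - {"xyz": [-0.001,0.134,0.058],"angular": [0,0,0]}
  hand: 0.6

```text
clock: 13.7
position: [0.596, -0.2283, 0.1288]
ee_rot: [0.973, 0.078, 0.215, -0.017]
ft_force: [0.2, 1.1, 0.6]
grip_width: 0.599
grasp_force: 0.0
```

Request:
carry_out:
  motion:
    - {"xyz": [0,0,0],"angular": [0,0,0]}
    - {"xyz": [0,0,0],"angular": [0,0,0]}
    - {"xyz": [0,0,0],"angular": [0,0,0]}
    - {"xyz": [0,0,0],"angular": [0,0,0]}
    - {"xyz": [0,0,0],"angular": [0,0,0]}
  hand: 0
  grip_force: 25

```text
clock: 14.2
position: [0.5962, -0.2298, 0.1304]
ee_rot: [0.973, 0.077, 0.216, -0.017]
ft_force: [-4.0, 0.4, 7.1]
grip_width: 0.131
grasp_force: 28.2
```

```bash
python3 st.py
```

```text
tcp seat mm [  -1.4 -134.7   61.8] F [-4.   0.4  7.1] w 0.131 gf 28.21644276380539
14.2 tool F [-0.52 -1.   -8.08] T [ 0.18 -0.61  0.23]
```

Request:
carry_out:
  motion:
    - {"xyz": [0,0,-0.002],"angular": [0,0,0]}
    - {"xyz": [0,-0.015,-0.002],"angular": [0,0,0]}
    - {"xyz": [0,-0.035,-0.002],"angular": [0,0,0]}
    - {"xyz": [0,-0.055,-0.002],"angular": [0,0,0]}
    - {"xyz": [0,-0.075,-0.002],"angular": [0,0,0]}
    - {"xyz": [0,-0.095,-0.002],"angular": [0,0,0]}
    - {"xyz": [0,-0.113,-0.002],"angular": [0,0,0]}
    - {"xyz": [0,-0.125,-0.002],"angular": [0,0,0]}
    - {"xyz": [0,-0.131,-0.002],"angular": [0,0,0]}
    - {"xyz": [0,-0.134,-0.002],"angular": [0,0,0]}
    - {"xyz": [0,-0.134,-0.002],"angular": [0,0,0]}

```text
clock: 15.3
position: [0.5753, -0.097, 0.1307]
ee_rot: [0.973, 0.078, 0.217, -0.016]
ft_force: [22.7, -1.2, -22.0]
grip_width: 0.133
grasp_force: 25.4
```

```bash
python3 st.py
```

```text
tcp seat mm [-1.  -0.2 62. ] F [ 22.7  -1.2 -22. ] w 0.133 gf 25.35819411277771
15.3 tool F [10.74  4.74 29.36] T [-0.81  1.79  0.17]
```

Request:
carry_out:
  motion:
    - {"xyz": [0,0,0.001],"angular": [0,0,0]}
    - {"xyz": [0,-0.001,0.0015],"angular": [0,0,0]}
    - {"xyz": [0,-0.002,0.0015],"angular": [0,0,0]}
    - {"xyz": [0,-0.002,0.0015],"angular": [0,0,0]}

```text
clock: 15.7
position: [0.5754, -0.0969, 0.1306]
ee_rot: [0.973, 0.077, 0.217, -0.016]
ft_force: [9.6, -5.5, -5.1]
grip_width: 0.132
grasp_force: 28.2
```

```bash
python3 st.py
```

```text
tcp seat mm [-0.9 -0.1 61.9] F [ 9.6 -5.5 -5.1] w 0.132 gf 28.159753382205963
15.7 tool F [5.58 6.87 8.31] T [-1.51  0.58  0.11]
```

The guard is against its shut stop. Releasing and retreating.

Request:
carry_out:
  motion:
    - {"xyz": [0,0,0],"angular": [0,0,0]}
    - {"xyz": [0,0,0],"angular": [0,0,0]}
    - {"xyz": [0,0,0],"angular": [0,0,0]}
    - {"xyz": [0,0,0],"angular": [0,0,0]}
    - {"xyz": [0,0,-0.02],"angular": [0,0,0]}
    - {"xyz": [0,0,-0.05],"angular": [0,0,0]}
    - {"xyz": [0,0,-0.08],"angular": [0,0,0]}
    - {"xyz": [0,0,-0.1],"angular": [0,0,0]}
    - {"xyz": [0,0,-0.1],"angular": [0,0,0]}
    - {"xyz": [0,0,-0.1],"angular": [0,0,0]}
  hand: 0.6

```text
clock: 16.7
position: [0.5326, -0.1017, 0.2204]
ee_rot: [0.973, 0.078, 0.216, -0.017]
ft_force: [-0.1, 0.5, 0.2]
grip_width: 0.602
grasp_force: 0.0
```

```bash
python3 st.py; python3 - <<'E'
from h import *
c=grab("wrist","pics/w8.png"); i=c["img"].astype(int)
f=lambda *m:proj(c,[S+seatR(YAW).apply(np.array(m)/1000)])[0].round(1).tolist()
for nm,m in(("red",(i[...,0]>130)&(i[...,1]<60)&(i[...,2]<60)),("blue",(i[...,2]>70)&(i[...,2]>i[...,0]*1.4)&(i[...,2]>i[...,1]*1.3))):
    n,l,s,ce=cv2.connectedComponentsWithStats(m.astype(np.uint8))
    for k in range(1,n):
        if s[k,4]>40: print(nm,s[k],ce[k].round(1))
print("grip top",[f(x,y,90) for x in(-23,23) for y in(-6,6)])
E
```

```text
tcp seat mm [ -1.9   1.9 161.4] F [-0.1  0.5  0.2] w 0.602 gf 0.0
16.7 tool F [ 0.1  -0.48 -0.16] T [-0.02 -0.52 -0.01]
red [315 175  14  59 804] [321.5 204.2]
red [ 149  187   75   44 2532] [186.3 208.6]
red [454 212   9   9  66] [457.8 216. ]
grip top [[328.5, 235.0], [314.1, 235.0], [329.0, 181.2], [313.9, 181.2]]
```

The guard grip is at its shut position (columns 315–329, predicted 314–329), and the arm is clear.

```bash
python3 -c "
from workcell import *
print(hand_in())"
```

```text
the job is handed in; nothing more can be done
None
```

I slid the guard open, set the blue plate flush over both pins and let it go, slid the guard shut to its stop, and handed the job in at about 17 s; the hand-in returned no verdict.

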